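# Shut the worktop cupboard

## Task

Someone has left the small worktop cupboard open with its pull-out tray sticking out. With your fingertips, gently push the tray fully home first, with the jar and the tin still standing in it, and only then push both doors fully shut. Do not grip, lift or knock over anything, and leave the other things on the worktop and on the cupboard where they are.

Things in the scene. Friction and masses are not known exactly. Their poses are not given: they have to be found in the camera images.
- cabinet: Grey fixed cupboard, 210 deep x 320 wide x 140 high, open at the front. Origin on the worktop (z=0) under the middle of its front opening; its x axis points into the cupboard, away from the robot, y left, z up. It spans x 0 to 210, y -160 to 160, z 0 to 140; the top panel (z 128 to 140) is set back 20 from the front. Closed doors lie at x -15 to -1.
- tray (a joint): How far the light wooden pull-out tray stands out, in m: 0 = fully home, grows as it comes out along the cupboard's -x. Slides with about 1.5 N of friction, stays where it is left, hits a rigid stop at 0. The flat tray front is 250 wide, 12 thick and reaches from z 14 to 108; it has no handle. The tray behind it is 177 long with 36 high sides and its inner floor at z 20.
- tray_front (a point): Middle of the top edge of the tray front, on its outer face (the face to push): 108 mm above the worktop, and 5 mm inside the cupboard's front plane when home.
- left_door (a joint): Angle of the left door (cupboard's +y side) in rad: 0 = shut (rigid stop), 1.57 = straight out towards the robot, up to 2.2. Upright hinge at cupboard x -8, y 158. Panel 156 wide, 14 thick, centred on the hinge axis, z 5 to 139. Outer face: upright bar handle 90 long, 134 from the hinge, standing 41 out. Friction 0.06 N m, stays where left.
- left_hinge (a point): On the left door's hinge axis, at the door's top edge (z 139 mm).
- left_edge (a point): Middle of the thickness of the left door's free edge, at its top corner (z 139 mm).
- right_door (a joint): Angle of the right door (cupboard's -y side) in rad: mirror image of the left one, 0 = shut, growing as it opens towards the robot. Hinge at cupboard x -8, y -158 mm. Same size, handle and friction.
- right_hinge (a point): On the right door's hinge axis, at the door's top edge (z 139 mm).
- right_edge (a point): Middle of the thickness of the right door's free edge, at its top corner (z 139 mm).
- jar: Small amber glass jar, 38 diameter x 66 high, standing loose in the tray. Origin at the centre of its underside.
- tin: Plain aluminium tin, 52 diameter x 45 high, standing loose in the tray. Origin at the centre of its underside.
- mug: White mug, 80 diameter x 92 high, on the worktop beside the cupboard. Origin at the centre of its underside. Leave alone.
- pepper_mill: Dark wooden pepper mill, 54 diameter x 105 high, on the worktop beside the cupboard. Origin at the centre of its underside. Leave alone.
- ramekin: White ramekin, 72 diameter x 40 high, on the back part of the cupboard's top (z 140). Origin at the centre of its underside. Leave alone.
- syrup: Green glass bottle, 60 diameter x 190 high, at the far left of the worktop. Origin at the centre of its underside. Leave alone.
- spoon: Wooden spoon lying on the worktop to the robot's right. Leave alone.

How it is judged:
By the outcome, as a careful person would: the job done as asked, in the order asked, and still so for the second after the job is handed in, with the robot touching nothing.
It also fails if it takes over 64 s, if anything falls off the work surface, if the arm or the gripper's body presses on something with over 40 N, if the wrist force passes 120 N, or if a joint passes its speed limit or range.

## Robot

A 6-joint arm with a two-finger parallel gripper is mounted at the origin on the work surface. World frame = base frame: x ahead of the robot, y to its left, z up, the work surface at z = 0. Lengths are in m, angles in rad, forces in N, time in s.
With the tool pointing down it reaches from about 0.35 to 0.975 m from the base axis. Payload 17.4 kg.
Tool frame: the origin (TCP) lies on the centre line of the jaws, within the pads' length; the fingertips stand 11 mm ahead of it and the grasp point (between the pads) lies 8 mm behind it; z points along the fingers, y is the line along which they close (so a half turn about z gives the same grasp; the last joint's range is limited). The gripper opens to 85 mm and grips with 20 to 120 N. Pads are 22 mm wide; open, the fingers measure 114 mm over their backs; the gripper's body (76 mm by 85 mm) begins 54 mm behind the grasp point. The pads swing forward as they close: fully open they stand 13 mm farther back than shut.
Start: joints at [-1.338, 0.116, 1.442, -0, 1.584, -0.038], TCP at [0.181, -0.65, 0.242] pointing down, gripper open.
Joint ranges: [-2.83, 2.83], [-0.83, 2.19], [0.07, 2.5], [-1.14, 4.28], [0.01, 3], [-2.97, 2.97]. Speed limits (rad/s): [1.89, 1.89, 2.22, 3.14, 3.14, 3.14].

## Interface

Orientations are given as a rotation vector (axis times angle).
In Python, from cell import * gives the robot as it stands.
- The arm moves only by the tool send_rows, never from a script. Its argument "moves" is one flat list of numbers, 7 for each row, row after row: the turn, a rotation vector about the tool's x, y, z each as a share of 2 pi rad, from -1 to 1, then the shift along the tool's x, y, z each as a share of 0.5 m, from -1 to 1, then the gripper's target within -1 to 1 (fully open at 1, half-way at 0, shut at -1). In form: [ax, ay, az, x, y, z, gripper, ax, ay, az, x, y, z, gripper, ...]. A call has 1 to 20 rows; each row is the pose to reach, as a shift and turn from the pose commanded when the call began, along the tool's axes at that moment, turning the shorter way round; what a row does not reach only later rows make up. A row lasts 1/8 s, in which the tool goes at most 62.5 mm and 10.7 degrees, less where a joint would pass 70% of its speed; a pose out of reach is approached as far as the arm can. A call with a number of a shift or a turn outside -1 to 1 is refused whole. A call with a gripper value outside its range is refused whole. The fingers move at their own pace and stop on an object; "grip_force" is the grip in N (left out, the last holds). Time passes only in rows, so rows that repeat a pose let the fingers close. It gives the time, the measured TCP pose, the force, the opening and the grip force at its end, in the units of the state.
- read_state(): the state, without advancing time (a new reading comes with each control period).
- camera(name): name is "scene" or "top"; returns a dict with "img" (400x640x3 uint8, red, green, blue), "intrinsics" (3x3 intrinsics, pixels), "k1" (the pictures are not rectified: a ray, as slopes to the right and down, at radius r is drawn at 1 + k1 r^2 times it, then the intrinsics apply), "R" (3x3) and "t" (3): a world point X has camera coordinates R X + t. Camera axes: x right, y down, z forward; pixel columns grow to the right and rows downward; lengths in m; the calibration is good to about 2 mm. A picture is of the moment at which its call begins. There is no depth.
- finish_job(): hands the job in; it is judged then, once.
The state is a dict: "t": time; "joint_pos": joint angles; "joint_vel": joint speeds; "joint_efforts": joint torques, N m; "tool_pos": TCP position; "tcp_rot": TCP orientation; "force": force on the tool from outside, world axes, zero at the start; "wrist_torque": the same for the moment, N m; "width": opening from 0.0 (shut) to 1.0 (fully open); "grip_force": force on a finger pad.
Only numpy, scipy, OpenCV 4.12 (cv2) and the standard library are available. Lean on these libraries where they do the work, as an engineer would, in place of code of your own. Each camera call takes 0.05 s, during which the arm holds its last target. There are 200 camera calls.

## Working session

There is one attempt and no reset: what is moved stays moved. The work goes in short steps, Python scripts to look and compute and a tool call to move; the robot and the scene stay as the last step left them, time stands still between calls to the robot, and variables do not carry over. Pictures are saved under pics/ and viewed, at most 10 in all, crops included, and the job is handed in when it is done.

Besides the shell and the picture viewer there is one more tool, called after "Request:" as name(argument=value, ...) on one line, values as JSON. send_rows: Moves the arm, as the interface text tells. Its arguments: {"type":"object","properties":{"moves":{"type":"array","items":{"type":"number","minimum":-1,"maximum":1}},"grip_force":{"type":"number"}},"required":["moves"]}

```bash
mkdir -p pics; ls; python3 - <<'E'
from cell import *
import cv2,pickle
for n in("scene","top"):
    c=camera(n); cv2.imwrite(f"pics/{n}0.png",c["img"][:,:,::-1]); pickle.dump(c,open(n+"0.pkl","wb"))
    print(n,c["intrinsics"],c["k1"],c["R"],c["t"])
s=read_state();print(s["t"],s["tool_pos"],s["tcp_rot"],s["force"])
E
```

```text
pics
scene [[509.5682944    0.         312.48119288]
 [  0.         509.5682944  191.60029639]
 [  0.           0.           1.        ]] 0.019987265941336388 [[ 0.69344099  0.72045081 -0.00949875]
 [ 0.62697363 -0.60985935 -0.48474286]
 [-0.35502629  0.3301851  -0.87460513]] [-0.40841919 -0.29053607  1.70714118]
top [[433.1658437    0.         319.3820413 ]
 [  0.         433.1658437  191.14484071]
 [  0.           0.           1.        ]] -0.0715502298753632 [[-0.02096067 -0.99977376  0.00361673]
 [-0.9901347   0.02025702 -0.13864681]
 [ 0.13854217 -0.00648718 -0.99033529]] [0.03587033 0.55798664 1.3586683 ]
0.1 [ 0.18051085 -0.65025537  0.24162406] [-3.11179635e+00 -4.23978992e-01  1.69762657e-04] [-0.0788678   0.02042949 -0.50337295]
```

View pics/scene0.png

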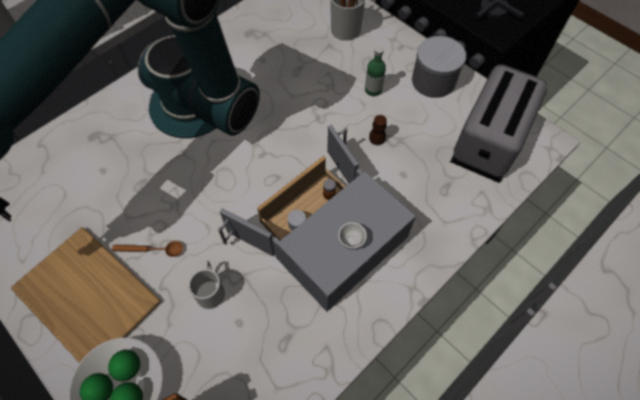

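View pics/top0.png

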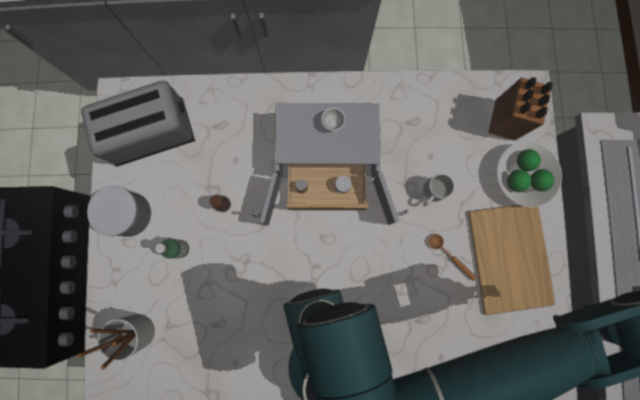

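The top view shows the cupboard top at about (275-380, 103-163), the tray front edge at row ~208 and both doors opened to about 75° (free edges near (265,223) and (393,222)). I'll enlarge that region to pick points.

```bash
python3 - <<'E'
import cv2
a=cv2.imread("pics/top0.png")[95:235,235:425]
cv2.imwrite("pics/top0c.png",cv2.resize(a,None,fx=4.2,fy=4.2,interpolation=cv2.INTER_CUBIC))
E
```

```text
(no output)
```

View pics/top0c.png

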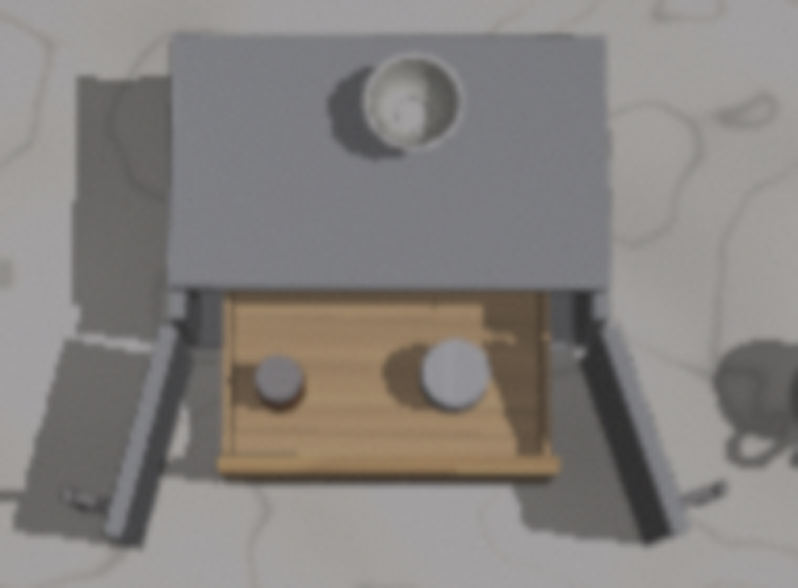

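The crop (×4.2, offset 235,95) shows the top panel corners at (172,37), (606,37), (608,288) and (170,288). The doors flare slightly outwards, with free edges at (116,538) and (675,532). The tray front's outer top edge runs (219,471)–(560,470).

```bash
cat > h.py <<'E'
import numpy as np,cv2,pickle
def ray(c,uv,z):
    d=np.array([c["k1"],0,0,0,0]); K=c["intrinsics"]; R,t=np.array(c["R"]),np.array(c["t"])
    p=cv2.undistortPoints(np.array([[uv]],float),K,d)[0,0]
    o=-R.T@t; v=R.T@np.r_[p,1]; return o+v*(z-o[2])/v[2]
def frame(): # cabinet origin & yaw
    return np.load("frame.npy")
def w2c(P,f): 
    x,y,a=f; d=P[:2]-[x,y]; return np.array([np.cos(a)*d[0]+np.sin(a)*d[1],-np.sin(a)*d[0]+np.cos(a)*d[1],P[2]])
def c2w(P,f):
    x,y,a=f; return np.array([x+np.cos(a)*P[0]-np.sin(a)*P[1],y+np.sin(a)*P[0]+np.cos(a)*P[1],P[2]])
E
python3 - <<'E'
from h import *
c=pickle.load(open("top0.pkl","rb"))
g=lambda u,v,z: ray(c,((u+.5)/4.2+235-.5,(v+.5)/4.2+95-.5),z)
C=[g(172,37,.14),g(606,37,.14),g(608,289,.14),g(170,289,.14)]
M=np.array([[.21,.16],[.21,-.16],[.02,-.16],[.02,.16]])
W=np.array(C)[:,:2]
m=M.mean(0);w=W.mean(0);H=(M-m).T@(W-w);a=np.arctan2(H[0,1]-H[1,0],H[0,0]+H[1,1])
r=np.array([[np.cos(a),-np.sin(a)],[np.sin(a),np.cos(a)]]);o=w-r@m
f=np.r_[o,a];np.save("frame.npy",f);print("frame",f.round(4));print((W-o)@r)
for n,u,v,z in [("lh",176,330,.139),("le",116,538,.139),("rh",606,330,.139),("re",675,532,.139),("tl",219,471,.108),("tr",560,470,.108),("jar",278,378,.086),("tin",456,375,.065),("ramekin",412,103,.18)]:
    P=g(u,v,z);print(n,P.round(3),w2c(P,f).round(3))
le=w2c(g(116,538,.139),f);re=w2c(g(675,532,.139),f)
print("L",np.arctan2(-.008-le[0],.158-le[1]),"R",np.arctan2(-.008-re[0],re[1]+.158))
for n,u,v,z in [("mug",440,187,.092),("mill",220,203,.105),("bottle",160,248,.19),("mughandle",412,200,.05)]:
    P=ray(c,(u,v),z);print(n,P.round(3),w2c(P,f).round(3))
E
```

```text
frame [ 6.081e-01 -5.000e-04 -2.070e-02]
[[ 0.20933156  0.159398  ]
 [ 0.20983303 -0.15999277]
 [ 0.02052011 -0.15727948]
 [ 0.0203153   0.15787425]]
lh [0.602 0.153 0.139] [-0.009  0.153  0.139]
le [0.454 0.196 0.139] [-0.159  0.194  0.139]
rh [ 0.596 -0.156  0.139] [-0.009 -0.155  0.139]
re [ 0.45  -0.199  0.139] [-0.154 -0.202  0.139]
tl [0.503 0.125 0.108] [-0.108  0.124  0.108]
tr [ 0.498 -0.123  0.108] [-0.107 -0.124  0.108]
jar [0.574 0.082 0.086] [-0.036  0.082  0.086]
tin [ 0.577 -0.052  0.065] [-0.03  -0.052  0.065]
ramekin [ 0.754 -0.019  0.18 ] [ 0.146 -0.015  0.18 ]
L 1.803408983806539 R 1.8602755246707323
mug [ 0.557 -0.353  0.092] [-0.044 -0.353  0.092]
mill [0.519 0.33  0.105] [-0.096  0.329  0.105]
bottle [0.383 0.483 0.19 ] [-0.235  0.479  0.19 ]
mughandle [ 0.522 -0.272  0.05 ] [-0.08  -0.273  0.05 ]
```

```bash
cat >> h.py <<'E'
from scipy.spatial.transform import Rotation as Ro
def rows(cabpts,grip=-1,base=None):
    from cell import read_state
    s=read_state();f=frame();R0=Ro.from_rotvec(s["tcp_rot"]);p0=np.array(s["tool_pos"])
    ca,sa=np.cos(f[2]),np.sin(f[2])
    Rt=Ro.from_matrix(np.array([[ca,sa,0],[sa,-ca,0],[0,0,-1.]]))
    a=(R0.inv()*Rt).as_rotvec()/(2*np.pi)
    for P in cabpts:
        d=R0.inv().apply(c2w(np.array(P),f)-p0)/.5
        print(",".join("%.3f"%v for v in np.r_[a,d,grip]))
    print("now",w2c(p0,f).round(4),s["t"],np.round(s["force"],1))
E
python3 -c "
from h import *
rows([(-.165,0,.24),(-.165,0,.096)])"
```

```text
-0.000,0.000,0.046,0.856,-1.118,0.004,-1.000
-0.000,0.000,0.046,0.856,-1.118,0.292,-1.000
now [-0.414  -0.6584  0.2416] 0.1 [-0.1  0.  -0.5]
```

Request:
send_rows(moves=[0,0,0.046,0.76,-1,0,-1,0,0,0.046,0.76,-1,0,-1,0,0,0.046,0.76,-1,0,-1,0,0,0.046,0.76,-1,0,-1,0,0,0.046,0.76,-1,0,-1,0,0,0.046,0.76,-1,0,-1,0,0,0.046,0.76,-1,0,-1,0,0,0.046,0.76,-1,0,-1,0,0,0.046,0.76,-1,0,-1,0,0,0.046,0.76,-1,0,-1,0,0,0.046,0.76,-1,0,-1,0,0,0.046,0.76,-1,0,-1,0,0,0.046,0.76,-1,0,-1,0,0,0.046,0.76,-1,0,-1], grip_force=20)

```text
t: 1.85
tool_pos: [0.4127, -0.0681, 0.2423]
tcp_rot: [3.141, -0.032, -0.0]
force: [0.3, -0.1, -0.0]
width: 0.002
grip_force: 0.0
```

```bash
python3 -c "
from h import *
rows([(-.165,0,.24),(-.165,0,.096),(-.12,0,.096)])"
```

```text
0.000,0.000,0.000,0.058,-0.143,0.005,-1.000
0.000,0.000,0.000,0.058,-0.143,0.293,-1.000
0.000,0.000,0.000,0.148,-0.143,0.293,-1.000
now [-0.1939 -0.0716  0.2423] 1.85 [ 0.3 -0.1 -0. ]
```

Request:
send_rows(moves=[0,0,0,0.058,-0.143,0,-1,0,0,0,0.058,-0.143,0,-1,0,0,0,0.058,-0.143,0.1,-1,0,0,0,0.058,-0.143,0.2,-1,0,0,0,0.058,-0.143,0.293,-1,0,0,0,0.058,-0.143,0.293,-1,0,0,0,0.058,-0.143,0.293,-1])

```text
t: 2.72
tool_pos: [0.444, 0.0035, 0.0979]
tcp_rot: [3.141, -0.03, 0.003]
force: [0.7, -0.3, 0.4]
width: -0.001
grip_force: 0.0
```

```bash
python3 - <<'E'
from cell import *
from h import *
c=camera("scene"); a=c["img"][90:320,160:460,::-1]
cv2.imwrite("pics/s1.png",cv2.resize(a,None,fx=2.6,fy=2.6,interpolation=cv2.INTER_CUBIC))
rows([(-.12,0,.096)])
E
```

```text
0.000,-0.000,0.000,0.088,0.002,0.005,-1.000
now [-0.1639  0.0007  0.0982] 2.775 [0.3 0.1 0.2]
```

View pics/s1.png

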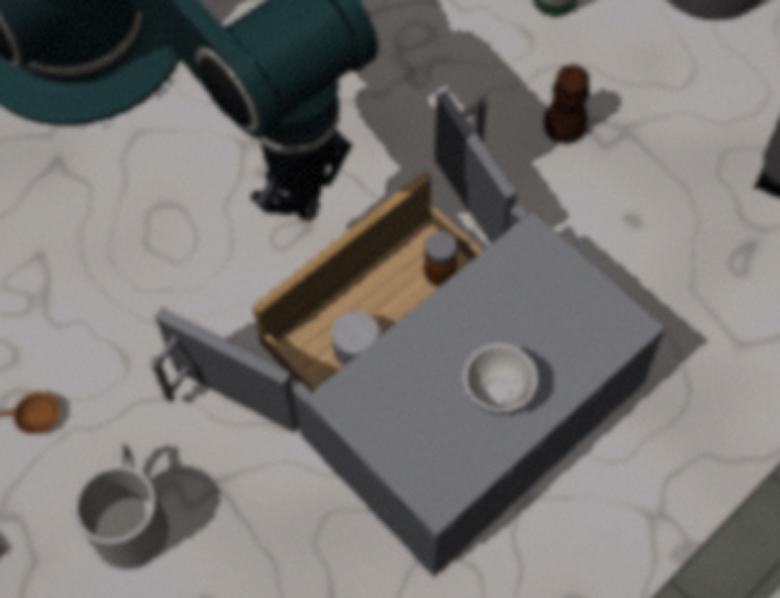

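The gripper stands in front of the tray, around (300,190), clear of both doors. The jar (440,255) and tin (355,335) are upright. Next is the slow push.

Request:
send_rows(moves=[0,0,0,0.04,0,0.004,-1,0,0,0,0.07,0,0.004,-1,0,0,0,0.08,0,0.004,-1,0,0,0,0.09,0,0.004,-1,0,0,0,0.102,0,0.004,-1,0,0,0,0.115,0,0.004,-1,0,0,0,0.13,0,0.004,-1,0,0,0,0.145,0,0.004,-1,0,0,0,0.16,0,0.004,-1,0,0,0,0.175,0,0.004,-1,0,0,0,0.19,0,0.004,-1,0,0,0,0.205,0,0.004,-1,0,0,0,0.22,0,0.004,-1,0,0,0,0.235,0,0.004,-1,0,0,0,0.25,0,0.004,-1,0,0,0,0.262,0,0.004,-1,0,0,0,0.272,0,0.004,-1,0,0,0,0.28,0,0.004,-1,0,0,0,0.286,0,0.004,-1,0,0,0,0.29,0,0.004,-1])

```text
t: 5.28
tool_pos: [0.5883, 0.0014, 0.0938]
tcp_rot: [-3.141, 0.029, 0.0]
force: [-2.2, -1.4, -0.6]
width: 0.001
grip_force: 0.8
```

```bash
python3 -c "
from h import *
rows([(0,0,.096)])"
```

```text
-0.000,0.000,0.000,0.040,0.003,-0.004,-1.000
now [-0.0198  0.0015  0.0938] 5.275 [-2.2 -1.4 -0.6]
```

Request:
send_rows(moves=[0,0,0,0.004,0,0,-1,0,0,0,0.008,0,0,-1,0,0,0,0.012,0,0,-1,0,0,0,0.016,0,0,-1,0,0,0,0.02,0,0,-1,0,0,0,0.022,0,0,-1])

```text
t: 6.02
tool_pos: [0.5994, 0.0011, 0.0938]
tcp_rot: [3.141, -0.029, 0.0]
force: [-1.5, -0.1, -1.1]
width: 0.002
grip_force: 0.8
```

```bash
python3 -c "
from h import *
rows([(0,0,.096)])"
```

```text
0.000,-0.000,0.000,0.018,0.003,-0.004,-1.000
now [-0.0088  0.0015  0.0938] 6.025 [-1.5 -0.1 -1.1]
```

Request:
send_rows(moves=[0,0,0,0.003,0,0,-1,0,0,0,0.006,0,0,-1,0,0,0,0.008,0,0,-1])

```text
t: 6.4
tool_pos: [0.6033, 0.001, 0.0938]
tcp_rot: [3.141, -0.029, 0.0]
force: [-2.5, -1.5, -0.3]
width: -0.003
grip_force: 0.8
```

Request:
send_rows(moves=[0,0,0,0.002,0,0,-1,0,0,0,0.004,0,0,-1])

```text
t: 6.65
tool_pos: [0.6035, 0.001, 0.0938]
tcp_rot: [3.141, -0.029, -0.008]
force: [-29.7, -0.2, 14.5]
width: -0.0
grip_force: 14.4
```

Request:
send_rows(moves=[0,0,0,-0.04,0,0,-1,0,0,0,-0.12,0,0,-1,0,0,0,-0.2,0,-0.05,-1,0,0,0,-0.25,0,-0.15,-1,0,0,0,-0.25,0,-0.25,-1,0,0,0,-0.2,-0.15,-0.3,-1,0,0,0,-0.17,-0.3,-0.3,-1,0,0,0,-0.17,-0.464,-0.3,-1,0,0,0,-0.17,-0.464,-0.3,-1,0,0,0,-0.17,-0.464,-0.3,-1,0,0,0,-0.17,-0.464,-0.3,-1])

```text
t: 8.02
tool_pos: [0.5245, 0.2344, 0.2438]
tcp_rot: [3.141, -0.028, 0.0]
force: [0.3, 0.4, -0.2]
width: -0.002
grip_force: 0.0
```

```bash
cat > arc.py <<'E'
from h import *
import sys
def arc(sg,r,c,th):
    return [( -.008-r*np.sin(t)-(.007+c)*np.cos(t), sg*(.158-r*np.cos(t)+(.007+c)*np.sin(t)), .094) for t in th]
E
python3 - <<'E'
from cell import *
from arc import *
c=camera("top"); pickle.dump(c,open("top1.pkl","wb")); a=c["img"][95:235,200:425,::-1]
cv2.imwrite("pics/t1.png",cv2.resize(a,None,fx=3.5,fy=3.5,interpolation=cv2.INTER_CUBIC))
rows([(-.09,.235,.24),(-.09,.235,.094)]+arc(1,.09,.012,np.r_[1.9:0:20j]))
E
```

```text
-0.000,-0.000,0.000,-0.003,-0.005,0.008,-1.000
-0.000,-0.000,0.000,-0.003,-0.005,0.300,-1.000
-0.000,-0.000,0.000,0.003,0.055,0.300,-1.000
-0.000,-0.000,0.000,-0.006,0.071,0.300,-1.000
-0.000,-0.000,0.000,-0.013,0.088,0.300,-1.000
-0.000,-0.000,0.000,-0.018,0.106,0.300,-1.000
-0.000,-0.000,0.000,-0.022,0.124,0.300,-1.000
-0.000,-0.000,0.000,-0.023,0.142,0.300,-1.000
-0.000,-0.000,0.000,-0.023,0.161,0.300,-1.000
-0.000,-0.000,0.000,-0.021,0.179,0.300,-1.000
-0.000,-0.000,0.000,-0.017,0.197,0.300,-1.000
-0.000,-0.000,0.000,-0.012,0.215,0.300,-1.000
-0.000,-0.000,0.000,-0.004,0.231,0.300,-1.000
-0.000,-0.000,0.000,0.005,0.247,0.300,-1.000
-0.000,-0.000,0.000,0.015,0.263,0.300,-1.000
-0.000,-0.000,0.000,0.027,0.276,0.300,-1.000
-0.000,-0.000,0.000,0.040,0.289,0.300,-1.000
-0.000,-0.000,0.000,0.055,0.300,0.300,-1.000
-0.000,-0.000,0.000,0.071,0.310,0.300,-1.000
-0.000,-0.000,0.000,0.087,0.318,0.300,-1.000
-0.000,-0.000,0.000,0.104,0.325,0.300,-1.000
-0.000,-0.000,0.000,0.122,0.330,0.300,-1.000
now [-0.0884  0.2327  0.2439] 8.075 [-0.5  0.1 -0.5]
```

View pics/t1.png

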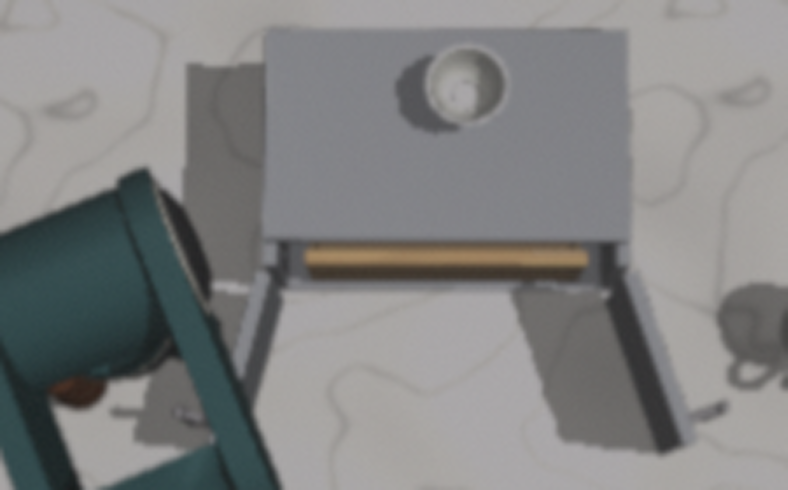

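The tray front is inside the opening (row 265 in the crop), the doors haven't moved, and the hand is above the outside of the left door. I'll compute the tray position, then lower the hand.

Request:
send_rows(moves=[0,0,0,0,0,0.1,-1,0,0,0,0,0,0.2,-1,0,0,0,0,0,0.3,-1,0,0,0,0,0,0.3,-1,0,0,0,0,0.03,0.3,-1,0,0,0,0,0.055,0.3,-1])

```text
t: 8.82
tool_pos: [0.525, 0.2061, 0.0965]
tcp_rot: [-3.14, 0.029, -0.005]
force: [0.3, 0.9, 1.5]
width: -0.004
grip_force: 0.0
```

```bash
python3 - <<'E'
from arc import *
c=pickle.load(open("top1.pkl","rb"));f=frame()
for u in(310,445,583): print(w2c(ray(c,(u/3.5+200-.36,265/3.5+95-.36),.108),f).round(4))
rows(arc(1,.09,.012,np.r_[1.8:0:19j]))
E
```

```text
[0.0051 0.1203 0.108 ]
[0.0051 0.0012 0.108 ]
[ 0.0052 -0.1207  0.108 ]
-0.000,-0.001,0.000,-0.008,0.016,0.005,-1.000
-0.000,-0.001,0.000,-0.015,0.033,0.005,-1.000
-0.000,-0.001,0.000,-0.020,0.050,0.005,-1.000
-0.000,-0.001,0.000,-0.024,0.068,0.005,-1.000
-0.000,-0.001,0.000,-0.025,0.087,0.005,-1.000
-0.000,-0.001,0.000,-0.025,0.105,0.005,-1.000
-0.000,-0.001,0.000,-0.023,0.123,0.005,-1.000
-0.000,-0.001,0.000,-0.019,0.141,0.005,-1.000
-0.000,-0.001,0.000,-0.014,0.159,0.005,-1.000
-0.000,-0.001,0.000,-0.006,0.176,0.005,-1.000
-0.000,-0.001,0.000,0.003,0.192,0.005,-1.000
-0.000,-0.001,0.000,0.013,0.207,0.005,-1.000
-0.000,-0.001,0.000,0.025,0.221,0.005,-1.000
-0.000,-0.001,0.000,0.039,0.234,0.005,-1.000
-0.000,-0.001,0.000,0.053,0.245,0.005,-1.000
-0.000,-0.001,0.000,0.069,0.255,0.005,-1.000
-0.000,-0.001,0.000,0.085,0.263,0.005,-1.000
-0.000,-0.001,0.000,0.102,0.269,0.005,-1.000
-0.000,-0.001,0.000,0.120,0.274,0.005,-1.000
now [-0.0874  0.2048  0.0965] 8.825 [0.3 0.9 1.5]
```

Tray home (0.0051 m against 0.005 m nominal). Now I'll sweep the left door, stopping just short of shut.

Request:
send_rows(moves=[0,0,0,-0.008,0.016,0.003,-1,0,0,0,-0.015,0.033,0.003,-1,0,0,0,-0.02,0.05,0.003,-1,0,0,0,-0.024,0.068,0.003,-1,0,0,0,-0.025,0.087,0.003,-1,0,0,0,-0.025,0.105,0.003,-1,0,0,0,-0.023,0.123,0.003,-1,0,0,0,-0.019,0.141,0.003,-1,0,0,0,-0.014,0.159,0.003,-1,0,0,0,-0.006,0.176,0.003,-1,0,0,0,0.003,0.192,0.003,-1,0,0,0,0.013,0.207,0.003,-1,0,0,0,0.025,0.221,0.003,-1,0,0,0,0.039,0.234,0.003,-1,0,0,0,0.053,0.245,0.003,-1,0,0,0,0.069,0.255,0.003,-1,0,0,0,0.085,0.263,0.003,-1,0,0,0,0.1,0.269,0.003,-1,0,0,0,0.108,0.27,0.003,-1,0,0,0,0.114,0.27,0.003,-1])

```text
t: 11.32
tool_pos: [0.5787, 0.0711, 0.0922]
tcp_rot: [3.141, -0.029, -0.0]
force: [-0.8, -0.2, 0.2]
width: 0.001
grip_force: 0.0
```

```bash
python3 -c "
from arc import *
rows(arc(1,.09,.01,[0]))"
```

```text
0.000,0.000,0.000,0.012,0.006,-0.004,-1.000
now [-0.0309  0.071   0.0922] 11.325 [-0.8 -0.2  0.2]
```

Request:
send_rows(moves=[0,0,0,0.003,0,0,-1,0,0,0,0.006,0,0,-1,0,0,0,0.009,0,0,-1])

```text
t: 11.7
tool_pos: [0.5825, 0.071, 0.0922]
tcp_rot: [3.141, -0.029, -0.002]
force: [-16.4, -0.8, 3.3]
width: -0.003
grip_force: 0.0
```

Request:
send_rows(moves=[0,0,0,0.002,0,0,-1,0,0,0,0.004,0,0,-1])

```text
t: 11.95
tool_pos: [0.5825, 0.0708, 0.0916]
tcp_rot: [3.141, -0.029, -0.011]
force: [-33.0, 2.3, 5.9]
width: -0.003
grip_force: 0.0
```

Request:
send_rows(moves=[0,0,0,-0.04,0,0,-1,0,0,0,-0.12,0,0,-1,0,0,0,-0.2,0,-0.08,-1,0,0,0,-0.2,0.05,-0.2,-1,0,0,0,-0.2,0.15,-0.3,-1,0,0,0,-0.16,0.27,-0.3,-1,0,0,0,-0.12,0.39,-0.3,-1,0,0,0,-0.12,0.51,-0.3,-1,0,0,0,-0.12,0.6,-0.3,-1,0,0,0,-0.12,0.6,-0.3,-1,0,0,0,-0.12,0.6,-0.3,-1])

```text
t: 13.32
tool_pos: [0.5195, -0.2277, 0.2423]
tcp_rot: [-3.141, 0.029, -0.0]
force: [-0.4, -0.1, -0.4]
width: 0.006
grip_force: 0.0
```

```bash
python3 - <<'E'
from cell import *
from arc import *
c=camera("top"); a=c["img"][95:235,235:460,::-1]
cv2.imwrite("pics/t2.png",cv2.resize(a,None,fx=3.5,fy=3.5,interpolation=cv2.INTER_CUBIC))
rows([(-.083,-.23,.111)])
E
```

```text
-0.000,-0.000,0.000,0.001,0.003,0.263,-1.000
now [-0.0838 -0.2284  0.2424] 13.375 [ 0.1 -0.6  0.1]
```

View pics/t2.png

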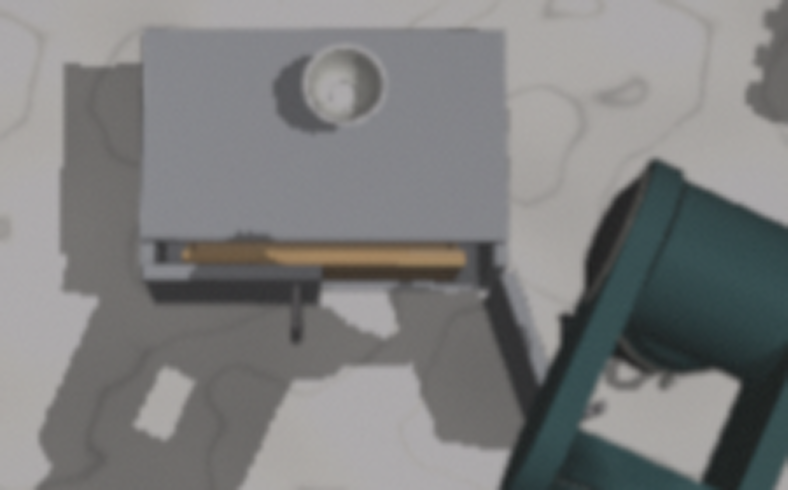

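The left door is shut flush (front edge at row 300) and the tray is still home. The hand is outside the right door, above the mug handle, so I'll lower it only to a tip height of about 0.1 m.

Request:
send_rows(moves=[0,0,0,0,0,0.1,-1,0,0,0,0,0,0.2,-1,0,0,0,0,0,0.25,-1,0,0,0,0,0,0.26,-1,0,0,0,0,-0.02,0.26,-1,0,0,0,0,-0.03,0.26,-1])

```text
t: 14.12
tool_pos: [0.5205, -0.2122, 0.1139]
tcp_rot: [3.141, -0.028, 0.003]
force: [0.1, 0.3, 0.0]
width: -0.001
grip_force: 0.0
```

```bash
python3 - <<'E'
from arc import *
rows(arc(-1,.09,.012,np.r_[1.85:0:19j]))
E
```

```text
0.000,-0.000,0.001,-0.012,-0.025,0.040,-1.000
0.000,-0.000,0.001,-0.020,-0.042,0.040,-1.000
0.000,-0.000,0.001,-0.026,-0.060,0.040,-1.000
0.000,-0.000,0.001,-0.030,-0.078,0.040,-1.000
0.000,-0.000,0.001,-0.033,-0.097,0.040,-1.000
0.000,-0.000,0.001,-0.033,-0.116,0.040,-1.000
0.000,-0.000,0.001,-0.032,-0.135,0.040,-1.000
0.000,-0.000,0.001,-0.028,-0.153,0.040,-1.000
0.000,-0.000,0.001,-0.023,-0.171,0.040,-1.000
0.000,-0.000,0.001,-0.016,-0.189,0.040,-1.000
0.000,-0.000,0.001,-0.007,-0.206,0.040,-1.000
0.000,-0.000,0.001,0.004,-0.221,0.040,-1.000
0.000,-0.000,0.001,0.016,-0.236,0.040,-1.000
0.000,-0.000,0.001,0.030,-0.249,0.040,-1.000
0.000,-0.000,0.001,0.044,-0.261,0.040,-1.000
0.000,-0.000,0.001,0.060,-0.271,0.040,-1.000
0.000,-0.000,0.001,0.077,-0.279,0.040,-1.000
0.000,-0.000,0.001,0.095,-0.286,0.040,-1.000
0.000,-0.000,0.001,0.113,-0.291,0.040,-1.000
now [-0.0832 -0.2134  0.1139] 14.125 [0.1 0.3 0. ]
```

Request:
send_rows(moves=[0,0,0,-0.01,-0.014,0.006,-1,0,0,0,-0.012,-0.025,0.006,-1,0,0,0,-0.02,-0.042,0.006,-1,0,0,0,-0.026,-0.06,0.006,-1,0,0,0,-0.03,-0.078,0.006,-1,0,0,0,-0.033,-0.097,0.006,-1,0,0,0,-0.033,-0.116,0.006,-1,0,0,0,-0.032,-0.135,0.006,-1,0,0,0,-0.028,-0.153,0.006,-1,0,0,0,-0.023,-0.171,0.006,-1,0,0,0,-0.016,-0.189,0.006,-1,0,0,0,-0.007,-0.206,0.006,-1,0,0,0,0.004,-0.221,0.006,-1,0,0,0,0.016,-0.236,0.006,-1,0,0,0,0.03,-0.249,0.006,-1,0,0,0,0.044,-0.261,0.006,-1,0,0,0,0.06,-0.271,0.006,-1,0,0,0,0.077,-0.279,0.006,-1,0,0,0,0.092,-0.286,0.006,-1,0,0,0,0.1,-0.287,0.006,-1])

```text
t: 16.62
tool_pos: [0.5729, -0.0702, 0.1092]
tcp_rot: [-3.141, 0.028, 0.0]
force: [-1.4, 0.8, -0.6]
width: -0.0
grip_force: 0.0
```

```bash
python3 -c "
from arc import *
rows(arc(-1,.09,.01,[0]))"
```

```text
-0.000,0.000,0.000,0.018,-0.005,0.030,-1.000
now [-0.0338 -0.0704  0.1092] 16.625 [-1.4  0.8 -0.6]
```

Request:
send_rows(moves=[0,0,0,0.004,0,0,-1,0,0,0,0.008,0,0,-1,0,0,0,0.011,0,0,-1,0,0,0,0.014,0,0,-1])

```text
t: 17.12
tool_pos: [0.5794, -0.0706, 0.1093]
tcp_rot: [3.141, -0.029, 0.0]
force: [-0.4, -0.2, 0.1]
width: -0.001
grip_force: 0.0
```

Request:
send_rows(moves=[0,0,0,0.002,0,0,-1,0,0,0,0.003,0,0,-1])

```text
t: 17.38
tool_pos: [0.5807, -0.0706, 0.1093]
tcp_rot: [3.141, -0.029, -0.001]
force: [-6.8, -0.1, 2.2]
width: -0.0
grip_force: 0.0
```

Request:
send_rows(moves=[0,0,0,0.002,0,0,-1,0,0,0,0.004,0,0,-1])

```text
t: 17.62
tool_pos: [0.581, -0.0706, 0.1092]
tcp_rot: [-3.141, 0.029, 0.008]
force: [-32.4, 1.1, 13.3]
width: -0.0
grip_force: 0.0
```

Request:
send_rows(moves=[0,0,0,-0.04,0,0,-1,0,0,0,-0.12,0,0,-1,0,0,0,-0.2,0,-0.08,-1,0,0,0,-0.25,0,-0.2,-1,0,0,0,-0.3,0.1,-0.3,-1,0,0,0,-0.36,0.25,-0.3,-1,0,0,0,-0.4,0.4,-0.3,-1,0,0,0,-0.42,0.55,-0.3,-1,0,0,0,-0.45,0.65,-0.3,-1,0,0,0,-0.45,0.65,-0.3,-1,0,0,0,-0.45,0.65,-0.3,-1])

```text
t: 19.0
tool_pos: [0.351, -0.3937, 0.2588]
tcp_rot: [-3.141, 0.034, 0.001]
force: [0.5, 0.5, -0.5]
width: -0.001
grip_force: 0.0
```

```bash
python3 - <<'E'
from cell import *
from h import *
for n,r,k in(("top",(60,260,190,460),2.9),("scene",(60,340,140,460),2.1)):
    c=camera(n); a=c["img"][r[0]:r[1],r[2]:r[3],::-1]
    cv2.imwrite(f"pics/{n}3.png",cv2.resize(a,None,fx=k,fy=k,interpolation=cv2.INTER_CUBIC))
E
```

```text
(no output)
```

View pics/top3.png

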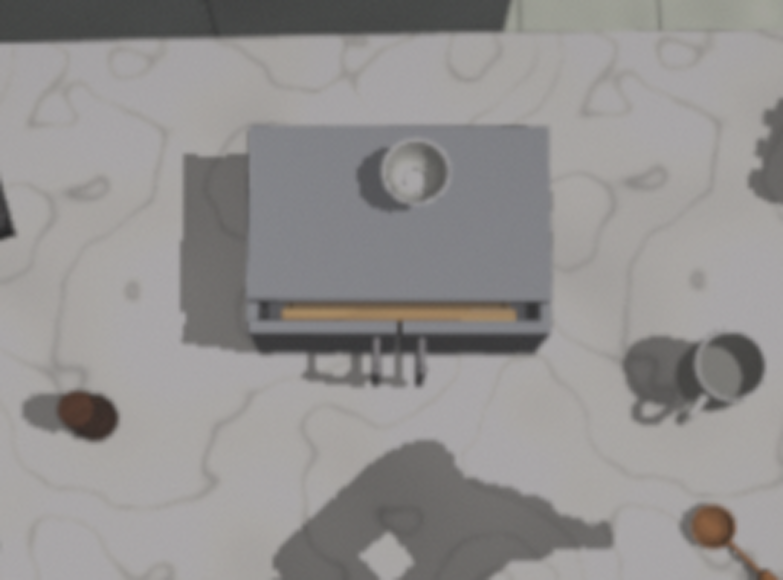

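View pics/scene3.png

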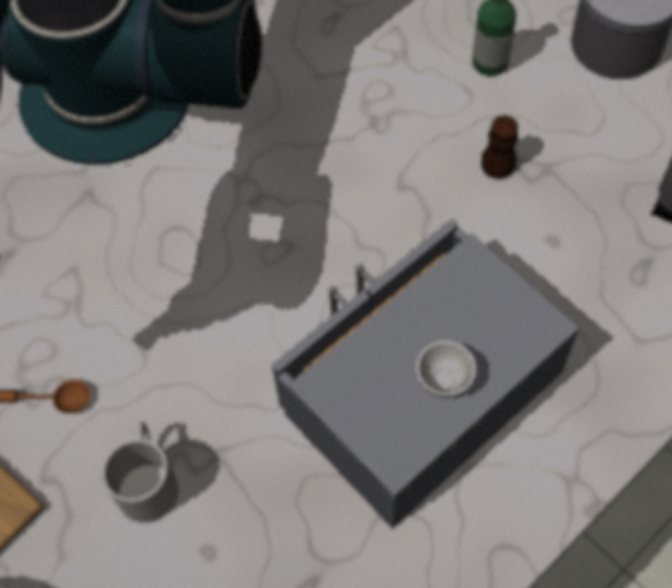

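Both doors are flush (front edge straight at row 333 of the top crop) and the tray is home. The mug, mill, ramekin, bottle and spoon haven't moved, and the arm is clear of everything.

```bash
python3 -c "
from cell import *
print(finish_job())"
```

```text
the job is handed in; nothing more can be done
None
```

The job is handed in: I pushed the tray fully home first, then the left and right doors fully shut, and the other things stayed where they were; the jar and tin were upright just before the push but are out of camera view inside the cupboard, so I couldn't check them afterwards.

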